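Clamp a cabinet door joint with a tube on the toggle lever

TASK

Close the cabinet-door joint on the clamping board: slip the steel tube right over the bare bar of the toggle clamp's lever, swing the lever with it past dead centre until it is locked at its stop and the joint is shut, then draw the tube off and lay it flat back on the worktop. Work the lever with the tube only and keep the gripper itself off it, ease off as soon as it comes against its stop instead of forcing it, and leave the bottle, the glasses and the other things where they stand.

Things in the scene. Friction and masses are not known exactly. Their poses are not given: they have to be found in the camera images.
- tube: The extension: a plain steel box-section tube 240 mm long, 32 x 32 mm outside, 24 x 24 mm clear inside, open at both ends (either end goes on), about 0.4 kg. Lies flat on the worktop. Origin at its very centre, 16 mm above what it lies on; x along its length.
- lever: The toggle clamp's lever. Origin on its upright pivot axis, 55 mm above the worktop; x outward along its bare bar; z up. The bar: level, round, steel, 18 mm thick, ball-ended, tip 115 mm from the pivot, its axis 55 mm high. A 30 mm collar 47 mm from the pivot stops a tube pushed fully on. In the tube the bar has 3 mm play all round, so the lever lags the tube by up to 0.1 rad.
- bar_tip (a point): The rounded tip of the lever's bar, on its axis, 115 mm from the pivot.
- throw (a joint): Lever angle, rad, about the upright pivot: 0.95 to 1.15 at the start (open); 0 dead centre; -0.07 its hard stop, locked. It closes counter-clockwise seen from above. Friction 0.65 N m all the way; from about 0.5, where the joint shuts, the nose spring adds up to 2 N m near 0.3, falling to nothing at 0; beyond, it pulls towards the stop, by its end just more than the friction.
- board: The plywood clamping board, fixed, 240 x 580 x 18 mm, on the worktop. Origin on its underside below the lever's pivot; it reaches 80 mm to -x, 160 mm to +x, 75 mm to +y, 505 mm to -y. The plunger pushes along the board's -y at 55 mm height; the lever is on its -x side, where bar and tube swing over board and worktop. The clamp stands up to 81 mm high.
- rail: The loose door rail, wood, 60 x 170 x 22 mm with a 12 mm tongue on its -y end that stands in the stile's groove; lies on bearers 44 mm above the worktop between plunger and stile. Origin at the centre of its underside. The clamp pushes it home; it needs no handling.
- shoulder (a point): Middle of the rail's shoulder (its -y end face, at the root of the tongue).
- seat (a point): Middle of the fixed stile's inner edge; the joint is shut when the shoulder meets it. The gap is the distance in the board's y, 3 to 9 mm at the start.
- wine_bottle: Dark wine bottle, 75 mm across, 300 mm tall, standing; origin under its foot.
- glass1: Stemmed wine glass, 74 mm across, 190 mm tall, standing; origin under its foot.
- glass2: A second wine glass like glass1.
- glue_bottle: White glue bottle, 60 mm across, 190 mm tall, standing; origin under its foot.
- mallet: A hammer lying on the worktop, under 40 mm high.
- screwdriver: A screwdriver lying on the worktop, under 35 mm high.
- try_square: A joiner's try square lying flat, blade 160 mm, stock 115 mm, 16 mm high.

How it is judged:
On the way, in this order (a step that is already met when the one before it is completed fails the run):
1. the tube is over the lever's bare bar, at least 48 mm on, while the lever is still open (x of tube in the frame of lever between 0.145 and 0.187 m and y of tube in the frame of lever between -0.015 and 0.015 m and z of tube in the frame of lever between -0.015 and 0.015 m and angle between the x axis of tube and the x axis of lever, either way round below 0.15 rad and value of joint throw above 0.6 rad), for 0.1 s.
2. with the tube still on, the lever is past dead centre and locked at its stop (x of tube in the frame of lever between 0.145 and 0.187 m and y of tube in the frame of lever between -0.015 and 0.015 m and z of tube in the frame of lever between -0.015 and 0.015 m and angle between the x axis of tube and the x axis of lever, either way round below 0.15 rad and value of joint throw below -0.06 rad), for 0.1 s.
At the end, for the whole second after the job is handed in: The lever stands locked past dead centre (throw below -0.06 rad), the rail's shoulder is shut against the stile (gap under 2 mm), and the tube is off the lever, lying flat and at rest on the worktop or board (its centre under 40 mm high, level within 4 degrees, clear of the lever) (value of joint throw below -0.06 rad and y of shoulder in the frame of seat below 0.002 m and height (world z) of tube below 0.04 m and angle between tube's own x axis and vertical between 1.5 and 1.64 rad and linear speed of tube below 0.01 m/s and contact force between tube and lever below 0.1 N); the robot touches nothing.
It fails at once if the lever is forced: the tube bears on its bar with more than 45 N (contact force between tube and lever above 45 N).
It fails at once if the lever is leaned on at its stop: once locked, the tube bears on its bar with more than 20 N (value of joint throw below -0.06 rad and contact force between tube and lever above 20 N).
It fails at once if the gripper or arm pushes the lever's bar itself (more than 2 N) (contact force between any of the fingers, the arm and lever above 2 N).
It fails at once if the bottle, a glass or another bystander is moved more than 30 mm (distance of any of wine_bottle, glass1, glass2, glue_bottle, mallet, screwdriver, try_square from where it was at the start of the episode above 0.03 m).
It also fails if it takes over 58 s, if anything falls off the work surface, if the arm or the gripper's body presses on something with over 40 N, if the wrist force passes 120 N, or if a joint passes its speed limit or range.

ROBOT

A 6-joint arm with a two-finger parallel gripper is mounted at the origin on the work surface. World frame = base frame: x ahead of the robot, y to its left, z up, the work surface at z = 0. Lengths are in m, angles in rad, forces in N, time in s.
With the tool pointing down it reaches from about 0.35 to 0.8 m from the base axis. Payload 7.3 kg.
Tool frame: the origin (TCP) lies at the very end of the fingers, on their centre line; the grasp point (between the pads) lies 19 mm behind it; z points along the fingers, y is the line along which they close (so a half turn about z gives the same grasp; the last joint's range is limited). The gripper opens to 85 mm and grips with 20 to 120 N. Pads are 22 mm wide; open, the fingers measure 114 mm over their backs; the gripper's body (76 mm by 85 mm) begins 54 mm behind the grasp point. The pads swing forward as they close: fully open they stand 13 mm farther back than shut.
Start: joints at [-0.146, 0.342, 1.524, -0, 1.275, -0.146], TCP at [0.525, 0, 0.231] pointing down, gripper open.
Joint ranges: [-2.53, 2.53], [-0.77, 2.02], [0.04, 2.7], [-1, 4.14], [0.28, 2.66], [-3.11, 3.11]. Speed limits (rad/s): [2.57, 2.57, 3.14, 3.14, 3.14, 3.14].

INTERFACE

Orientations are given as a unit quaternion [w, x, y, z].
In Python, from rig import status, optics, job, silhouettes gives the robot as it stands.
- The arm moves only by the tool step_arm, never from a script. Its argument "steps" is a list of rows, each an object with "grip": the finger opening in cm, from 0 to 8.54; "travel": the shift along the tool's x, y, z in cm, a list of three; "rot": the turn, a rotation vector about the tool's x, y, z in degrees, a list of three. In form: [{"grip": grip, "travel": [dx, dy, dz], "rot": [ax, ay, az]}, ...]. A call has 1 to 20 rows; each row shifts and turns the commanded pose from where the row before left it, along the tool's axes as they then stand; what a row does not reach is not made up. A row lasts 1/10 s, in which the tool goes at most 50 mm and 8.59 degrees, less where a joint would pass 70% of its speed; a pose out of reach is approached as far as the arm can. A call with a gripper value outside its range is refused whole. The fingers move at their own pace and stop on an object; "force" is the grip in N (left out, the last holds). Time passes only in rows, so rows that do not move let the fingers close. It gives the time, the measured TCP pose, the force, the opening and the grip force at its end, in the units of the state.
- status.observe(): the state, without advancing time (a new reading comes with each control period).
- optics.read_camera(name): name is "scene" or "side" or "wrist"; returns (picture, depth): 480x640x3 uint8, blue, green, red; 480x640 float32, m along the optical axis (not along the pixel's ray), 0 where there is no reading.
- optics.calibration(name): a dict with "fx", "fy", "cx", "cy" (pixels), "extrinsics" (4x4, takes a point from world to camera coordinates). Camera axes: x right, y down, z forward; pixel columns grow to the right and rows downward; lengths in m; the calibration is good to about 2 mm. A picture is of the moment at which its call begins: read the wrist's pose just before it. calibration takes no time and is no camera call; for the wrist camera it gives the pose at the moment of the call.
- job.sign_off(): hands the job in; it is judged then, once.
Trained networks look in the newest picture that a camera, given by its name, has taken for a name from the list of things; names that differ only in an ending like _2 or _b are one class to them, and where a whole thing is asked for, a point or a joint stands for the part that bears it (a point fixed in the world has none). Each returns a list of dicts, best first, with "p" (0 to 1); they miss things now and then, are a little off and sometimes report something else, mostly with a low value. They report only what shows in the picture. A call takes as long as a camera call.
- silhouettes(name, camera): "region" (480x640 bool, what is visible of it) and "uv" ([column, row] in pixels, amid what is visible of it).
The state is a dict: "clock": time; "joint_pos": joint angles; "joint_vel": joint speeds; "tau": joint torques, N m; "tcp_pos": TCP position; "ee_rot": TCP orientation; "force": force on the tool from outside, world axes, zero at the start; "wrist_torque": the same for the moment, N m; "width": opening from 0.0 (shut) to 1.0 (fully open); "gripper_force": force on a finger pad.
Only numpy, scipy, OpenCV 4.12 (cv2) and the standard library are available. Lean on these libraries where they do the work, as an engineer would, in place of code of your own. Each camera call takes 0.05 s, during which the arm holds its last target. There are 200 camera calls.

## Working session

There is one attempt and no reset: what is moved stays moved. The work goes in short steps, Python scripts to look and compute and a tool call to move; the robot and the scene stay as the last step left them, time stands still between calls to the robot, and variables do not carry over. Pictures are saved under pics/ and viewed, at most 10 in all, crops included, and the job is handed in when it is done.

Besides the shell and the picture viewer there is one more tool, called after ">>>" by a JSON object that holds its "fn" and its "kwargs". step_arm: Moves the arm, as the interface text tells. Its arguments: {"type":"object","properties":{"steps":{"type":"array","items":{"type":"object","properties":{"grip":{"type":"number"},"travel":{"type":"array","items":{"type":"number"}},"rot":{"type":"array","items":{"type":"number"}}}}},"force":{"type":"number"}},"required":["steps"]}

```bash
mkdir -p pics
cat > h.py <<'E'
import numpy as np, cv2
from rig import status, optics, job, silhouettes
def world(cam,depth,mask,cal=None):
    c=cal or optics.calibration(cam); v,u=np.nonzero(mask&(depth>0)); z=depth[v,u]
    p=np.c_[(u-c['cx'])/c['fx']*z,(v-c['cy'])/c['fy']*z,z]
    E=np.array(c['extrinsics']); return (p-E[:3,3])@E[:3,:3]
E
python3 - <<'E'
from h import *
ims=[]
for c in ("scene","side"):
    im,d=optics.read_camera(c); np.savez(f'{c}.npz',im=im,d=d); cv2.imwrite(f'pics/{c}0.png',im)
    for n in ("tube","lever","board","rail","wine_bottle","glass1","glue_bottle","mallet","screwdriver","try_square"):
        for r in silhouettes(n,c)[:2]:
            P=world(c,d,r['region']); 
            if len(P)==0: continue
            print(c,n,round(r['p'],2),r['uv'],np.median(P,0).round(3),np.percentile(P,2,0).round(3),np.percentile(P,98,0).round(3))
s=status.observe();print(s)
E
```

```text
scene tube 0.96 [247.2, 238.7] [ 0.443 -0.178  0.031] [ 0.305 -0.217  0.001] [ 0.533 -0.143  0.036]
scene tube 0.72 [480.0, 258.8] [0.693 0.451 0.147] [0.646 0.422 0.003] [0.712 0.487 0.193]
scene lever 0.89 [334.3, 263.6] [0.619 0.08  0.062] [0.547 0.006 0.043] [0.65  0.131 0.074]
scene lever 0.54 [339.3, 249.0] [0.475 0.091 0.019] [ 0.435 -0.028 -0.001] [0.493 0.156 0.028]
scene board 0.95 [262.8, 302.5] [ 0.722 -0.113  0.02 ] [ 0.581 -0.395  0.007] [0.813 0.155 0.069]
scene rail 0.9 [217.7, 273.0] [ 0.658 -0.23   0.066] [ 0.62  -0.317  0.053] [ 0.683 -0.144  0.07 ]
scene rail 0.18 [336.2, 266.8] [0.621 0.079 0.062] [0.55  0.006 0.043] [0.65  0.128 0.074]
scene wine_bottle 0.65 [499.5, 223.0] [0.602 0.522 0.186] [0.568 0.489 0.007] [0.615 0.554 0.3  ]
scene glass1 0.94 [490.7, 198.5] [0.449 0.534 0.173] [0.414 0.519 0.114] [0.466 0.568 0.193]
scene glass1 0.61 [481.0, 256.9] [0.695 0.451 0.151] [0.65  0.422 0.003] [0.712 0.484 0.193]
scene glue_bottle 0.69 [502.7, 220.0] [0.602 0.522 0.186] [0.569 0.489 0.009] [0.615 0.553 0.299]
scene glue_bottle 0.6 [121.1, 247.0] [ 0.562 -0.509 
[... 1735 characters left out ...]
_pos': array([-1.45965599e-01,  3.41987296e-01,  1.52413891e+00, -2.90797466e-06,
        1.27538210e+00, -1.45986591e-01]), 'joint_vel': array([ 2.53706514e-04, -1.47745129e-03,  9.43527917e-04,  4.29298646e-04,
       -5.34534200e-05,  4.40691670e-04]), 'tau': array([ 9.20105304e-04, -4.33572292e+01, -2.46273673e+01, -1.43383845e-04,
        6.73843556e-05,  1.63467593e-05]), 'tcp_pos': array([5.25005811e-01, 3.85832677e-05, 2.31314503e-01]), 'ee_rot': array([3.46747352e-05, 7.07099059e-01, 7.07114502e-01, 2.40522376e-05]), 'force': array([0.84852505, 0.84720846, 0.28595735]), 'wrist_torque': array([-0.00685718,  0.01830171,  0.03997541]), 'gripper_force': 0.0, 'width': 1.0017681249290253}
```

View pics/scene0.png

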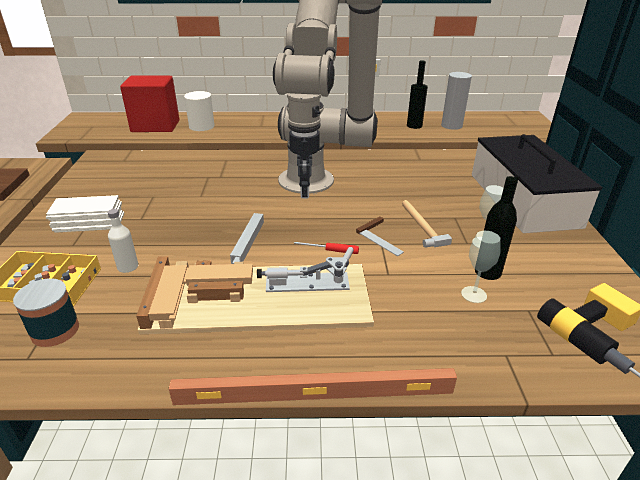

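View pics/side0.png

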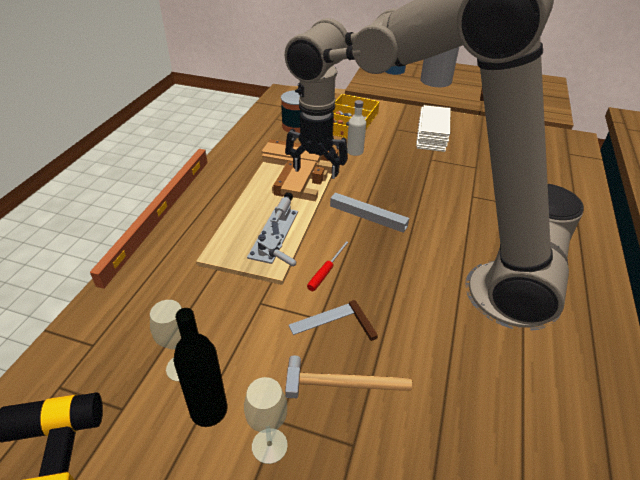

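The scene shows the tube at about (247,238), and the toggle clamp on the board around (310,272) with the bar's end near (352,252). In the side view the bar's rounded tip is near (293,263), the tube runs from (333,200) to (407,225), and the screwdriver lies between them at (330,265). Next I'll measure the tube and bar more closely.

Run:
```python
from h import *
A=[]
for c in ("scene","side"):
    z=np.load(c+'.npz'); d=z['d']; m=np.ones(d.shape,bool); P=world(c,d,m); C=z['im'][(d>0)]
    A.append(np.c_[P,C])
    # tube: top-face points
    k=(P[:,2]>.026)&(P[:,2]<.04)&(P[:,0]>.28)&(P[:,0]<.56)&(P[:,1]>-.25)&(P[:,1]<-.1)
    Q=P[k][:,:2].astype(np.float32); r=cv2.minAreaRect(Q); print(c,'tube',len(Q),r,P[k][:,2].mean())
    print(cv2.boxPoints(r).round(3).tolist())
    # board edges top
    k=(P[:,2]>.013)&(P[:,2]<.023)&(P[:,0]>.53)&(P[:,0]<.85)&(P[:,1]>-.5)&(P[:,1]<.25)
    r=cv2.minAreaRect(P[k][:,:2].astype(np.float32)); print('board',r,cv2.boxPoints(r).round(3).tolist())
    k=(P[:,2]>.03)&(P[:,2]<.1)&(P[:,0]>.45)&(P[:,0]<.75)&(P[:,1]>-.1)&(P[:,1]<.25)
    Q=A[-1][k]
    W=np.zeros((600,700,3),np.uint8)
    for p in Q[np.argsort(Q[:,2])]:
        x=int((p[1]+.1)*2000); y=int((p[0]-.45)*2000); h=int((p[2]-.03)/.06*255)
        cv2.circle(W,(x,y),2,tuple(map(int,cv2.applyColorMap(np.uint8([[min(h,255)]]),2)[0,0])),-1)
    cv2.imwrite(f'pics/top_{c}.png',W)
a=cv2.imread('pics/top_scene.png');b=cv2.imread('pics/top_side.png')
cv2.imwrite('pics/top.png',cv2.resize(np.hstack([a,b]),(800,343)))
```

```text
scene tube 507 ((0.4159505367279053, -0.17938868701457977), (0.0350802019238472, 0.2445649355649948), 78.44895935058594) 0.03254249957691113
[[0.2930000126361847, -0.1720000058412552], [0.5320000052452087, -0.22100000083446503], [0.5389999747276306, -0.18700000643730164], [0.30000001192092896, -0.1379999965429306]]
board ((0.6672576665878296, -0.1644565761089325), (0.2893328070640564, 0.6641453504562378), 1.6339491605758667) [[0.5130000114440918, 0.16300000250339508], [0.5320000052452087, -0.5009999871253967], [0.8209999799728394, -0.492000013589859], [0.8019999861717224, 0.1720000058412552]]
side tube 665 ((0.41380393505096436, -0.177093505859375), (0.041877079755067825, 0.23899590969085693), 77.44818878173828) 0.03132522147652553
[[0.2930000126361847, -0.1720000058412552], [0.5260000228881836, -0.2240000069141388], [0.5350000262260437, -0.18299999833106995], [0.3019999861717224, -0.13099999725818634]]
board ((0.6702303290367126, -0.1627618372440338), (0.2803801894187927, 0.6718066930770874), 0.24538162350654602) [[0.5289999842643738, 0.17299999296665192], [0.531000018119812, -0.49900001287460327], [0.8119999766349792, -0.49799999594688416], [0.8090000152587891, 0.17399999499320984]]
```

View pics/top.png

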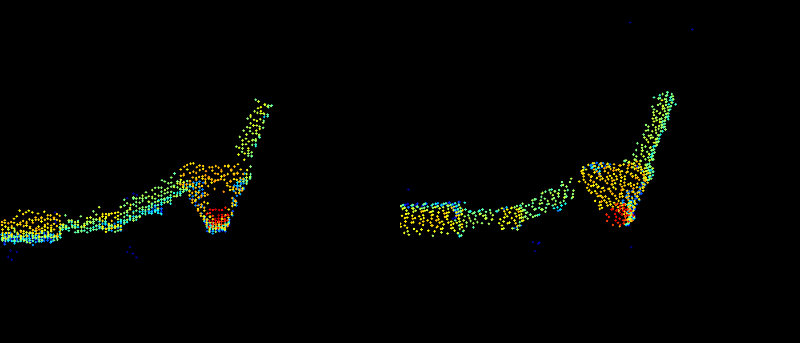

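The height map puts the pivot near (220,215) in the left panel and the bar tip near (265,100). That is about (0.64, 0.09) and (0.54, 0.13) in world, so the bar heads roughly 159°. I'll refine this with the wrist camera.

Run:
```python
from h import *
s=status.observe(); im,d=optics.read_camera('wrist'); c=optics.calibration('wrist'); cv2.imwrite('pics/w0.png',im); np.savez('w0.npz',im=im,d=d)
E=np.array(c['extrinsics']); print('cam at',-E[:3,:3].T@E[:3,3],'axes',E[:3,:3].round(2).tolist(),c['fx'],c['cx'],c['cy'])
for n in ('lever','tube','screwdriver'):
    for r in silhouettes(n,'wrist')[:1]:
        P=world('wrist',d,r['region'],c); print(n,r['p'],r['uv'],np.percentile(P,2,0).round(3),np.percentile(P,98,0).round(3))
```

```text
cam at [0.52533378 0.08375207 0.37431459] axes [[1.0, 0.0, 0.0], [0.0, -0.95, 0.32], [0.0, -0.32, -0.95]] 373.12471659028637 326.88011322021066 237.35418819628097
lever 0.56 [430.9, 98.4] [0.539 0.01  0.045] [0.638 0.132 0.072]
tube 0.7 [255.2, 357.6] [ 0.303 -0.212  0.001] [ 0.531 -0.141  0.034]
screwdriver 0.58 [266.8, 82.4] [ 0.445 -0.02   0.012] [0.491 0.157 0.027]
```

View pics/w0.png

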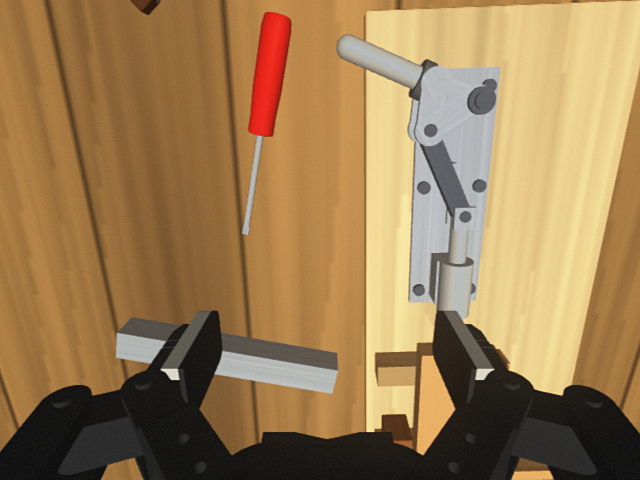

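The wrist view shows the bar from its tip at (345,46) to the collar near (422,80), the pivot bolt at (482,100), and the tube from (118,340) to (337,370). I'll fit all of these now.

```bash
cat > fit.py <<'E'
from h import *
def plane(c,uv,z):
    E=np.array(c['extrinsics']);R=E[:3,:3];o=-R.T@E[:3,3]; uv=np.atleast_2d(uv).astype(float)
    r=np.c_[(uv[:,0]-c['cx'])/c['fx'],(uv[:,1]-c['cy'])/c['fy'],np.ones(len(uv))]@R
    return o+r*((z-o[2])/r[:,2])[:,None]
E
python3 - <<'E'
from fit import *
z=np.load('w0.npz');im=z['im'];d=z['d'];c=optics.calibration('wrist')
P=world('wrist',d,np.ones(d.shape,bool),c);H=np.full(d.shape,-1.);X=np.zeros(d.shape+(3,));X[d>0]=P;H[d>0]=P[:,2]
v,u=np.mgrid[:480,:640]
bar=(H>.035)&(H<.07)&(u>325)&(u<408)&(v>25)&(v<95)
bar=cv2.morphologyEx(bar.astype(np.uint8),cv2.MORPH_OPEN,np.ones((3,3)))>0
vv,uu=np.nonzero(bar); B=plane(c,np.c_[uu,vv],.055)[:,:2]
r=cv2.minAreaRect(B.astype(np.float32)); print('bar rect',r,'maxz',H[bar].max(), np.percentile(H[bar],90))
dr=cv2.fitLine(B[B[:,0]>B[:,0].min()+.015].astype(np.float32),cv2.DIST_L2,0,.001,.001).ravel()
dv=dr[:2]*(-1 if dr[0]>0 else 1); print('heading',np.degrees(np.arctan2(dv[1],dv[0])),'pt',dr[2:])
t=(B-dr[2:])@dv; n=(B-dr[2:])@np.array([-dv[1],dv[0]])
print('tip',dr[2:]+dv*t.max(),'width',np.percentile(n,1),np.percentile(n,99)); tip=dr[2:]+dv*t.max(); print('pivot from tip',tip-dv*.115)
print('bolt depth',X[100,482],plane(c,[482,100],.078))
T=(H>.029)&(H<.037)&(v>300)&(v<400)&(u>105)&(u<345)
Q=X[T][:,:2].astype(np.float32); print('tube',len(Q),X[T][:,2].mean(),cv2.minAreaRect(Q),cv2.boxPoints(cv2.minAreaRect(Q)).round(3).tolist())
print(plane(c,[[133,318],[338,353],[333,392],[117,358]],.032).round(4), plane(c,[[333,392],[117,358]],0).round(4))
S=(H>.008)&(u>235)&(u<295)&(v>5)&(v<240);print('sd',np.percentile(X[S],[1,99],0).round(3))
E
```

```text
bar rect ((0.5623757839202881, 0.12123917043209076), (0.01817965693771839, 0.0637403205037117), 68.47760009765625) maxz 0.06658480008773097 0.06467533496531201
heading 153.62349 pt [0.56790996 0.11915998]
tip [0.53411358 0.13591938] width -0.009157562239525019 0.010553273123499548
pivot from tip [0.63714139 0.08482857]
bolt depth [0.63802876 0.09077303 0.0856578 ] [[0.64101846 0.09095929 0.078     ]]
tube 4189 0.032160790868925676 ((0.41624265909194946, -0.1790909618139267), (0.0347776859998703, 0.24053625762462616), 78.57705688476562) [[0.29499998688697815, -0.1720000058412552], [0.531000018119812, -0.2199999988079071], [0.5379999876022339, -0.1860000044107437], [0.3019999861717224, -0.1379999965429306]]
[[ 0.3227 -0.1223  0.032 ]
 [ 0.5377 -0.1654  0.032 ]
 [ 0.5326 -0.2175  0.032 ]
 [ 0.297  -0.1721  0.032 ]] [[ 0.5332 -0.2456  0.    ]
 [ 0.2756 -0.196   0.    ]]
sd [[ 0.443 -0.029  0.013]
 [ 0.493  0.158  0.027]]
```

>>> {"fn": "step_arm", "kwargs": {"steps": [{"grip": 8.5, "travel": [-4.65, -1.86, 0], "rot": [0, 0, 0]}, {"grip": 8.5, "travel": [-4.65, -1.86, 0], "rot": [0, 0, 0]}, {"grip": 8.5, "travel": [-4.65, -1.86, 0], "rot": [0, 0, 0]}, {"grip": 8.5, "travel": [-4.65, -1.87, 0], "rot": [0, 0, 0]}, {"grip": 8.5, "travel": [0, 0, 1], "rot": [0, 0, 7.8]}, {"grip": 8.5, "travel": [0, 0, 1], "rot": [0, 0, 7.8]}, {"grip": 8.5, "travel": [0, 0, 1], "rot": [0, 0, 7.8]}, {"grip": 8.5, "travel": [0, 0, 1], "rot": [0, 0, 7.8]}, {"grip": 8.5, "travel": [0, 0, 1], "rot": [0, 0, 7.8]}, {"grip": 8.5, "travel": [0, 0, 1], "rot": [0, 0, 7.8]}, {"grip": 8.5, "travel": [0, 0, 1], "rot": [0, 0, 7.8]}, {"grip": 8.5, "travel": [0, 0, 1], "rot": [0, 0, 7.8]}, {"grip": 8.5, "travel": [0, 0, 1], "rot": [0, 0, 7.8]}, {"grip": 8.5, "travel": [0, 0, 1], "rot": [0, 0, 7.8]}, {"grip": 8.5, "travel": [0, 0, 1], "rot": [0, 0, 7.8]}, {"grip": 8.5, "travel": [0, 0, 1], "rot": [0, 0, 7.8]}, {"grip": 8.5, "travel": [0, 0, 1], "rot": [0, 0, 7.8]}, {"grip": 8.5, "travel": [0, 0, 0], "rot": [0, 0, 0]}, {"grip": 8.5, "travel": [0, 0, 0], "rot": [0, 0, 0]}]}}

```text
clock: 3.2
tcp_pos: [0.4508, -0.1857, 0.1015]
ee_rot: [-0.0, 0.995, -0.098, 0.0]
force: [0.0, 0.9, 0.7]
width: 0.997
gripper_force: 0.0
```

```bash
cat > st.py <<'E'
from h import *
from scipy.spatial.transform import Rotation as R
s=status.observe(); w=s['ee_rot']; M=R.from_quat([w[1],w[2],w[3],w[0]]).as_matrix()
print('t',round(s['clock'],2),'tcp',s['tcp_pos'].round(4),'xhead',np.degrees(np.arctan2(M[1,0],M[0,0])).round(2),'zax',M[:,2].round(3),'F',s['force'].round(1),'T',s['wrist_torque'].round(2),'w',round(s['width'],3),round(s['gripper_force'],1),'j',s['joint_pos'].round(2))
E
python3 st.py
python3 - <<'E'
from fit import *
c=optics.calibration('wrist'); im,d=optics.read_camera('wrist')
P=world('wrist',d,np.ones(d.shape,bool),c)
k=(P[:,2]>.028)&(P[:,2]<.037)&(P[:,0]>.28)&(P[:,0]<.56)&(P[:,1]>-.24)&(P[:,1]<-.12);print(k.sum(),cv2.minAreaRect(P[k][:,:2].astype(np.float32)),P[k][:,2].mean())
E
```

```text
t 3.2 tcp [ 0.4508 -0.1857  0.1015] xhead -11.2 zax [ 0.  0. -1.] F [0.  0.9 0.7] T [0.03 0.03 0.  ] w 0.997 0.0 j [-0.55  0.43  1.8   0.    0.91  1.22]
16922 ((0.42078515887260437, -0.18005427718162537), (0.032131705433130264, 0.23100021481513977), 78.37250518798828) 0.032431483018295244
```

>>> {"fn": "step_arm", "kwargs": {"steps": [{"grip": 8.5, "travel": [0, 0, 4], "rot": [0, 0, 0]}, {"grip": 8.5, "travel": [0, 0, 3], "rot": [0, 0, 0]}, {"grip": 8.5, "travel": [0, 0, 2], "rot": [0, 0, 0]}, {"grip": 8.5, "travel": [0, 0, 0.7], "rot": [0, 0, 0]}, {"grip": 8.5, "travel": [0, 0, 0], "rot": [0, 0, 0]}, {"grip": 2.5, "travel": [0, 0, 0], "rot": [0, 0, 0]}, {"grip": 2.5, "travel": [0, 0, 0], "rot": [0, 0, 0]}, {"grip": 2.5, "travel": [0, 0, 0], "rot": [0, 0, 0]}, {"grip": 2.5, "travel": [0, 0, 0], "rot": [0, 0, 0]}, {"grip": 2.5, "travel": [0, 0, 0], "rot": [0, 0, 0]}, {"grip": 2.5, "travel": [0, 0, 0], "rot": [0, 0, 0]}, {"grip": 2.5, "travel": [0, 0, 0], "rot": [0, 0, 0]}, {"grip": 2.5, "travel": [0, 0, 0], "rot": [0, 0, 0]}], "force": 100}}

```text
clock: 4.55
tcp_pos: [0.4512, -0.1861, 0.0055]
ee_rot: [0.001, 0.995, -0.099, 0.001]
force: [-1.9, 0.9, 8.5]
width: 0.356
gripper_force: 100.4
```

```bash
python3 st.py
```

```text
t 4.55 tcp [ 0.4512 -0.1861  0.0055] xhead -11.39 zax [ 0.002 -0.001 -1.   ] F [-1.9  0.9  8.5] T [0.09 0.26 0.05] w 0.356 100.4 j [-0.55  0.59  1.88 -0.    0.67  1.22]
```

>>> {"fn": "step_arm", "kwargs": {"steps": [{"grip": 2.5, "travel": [0, 0, -1.5], "rot": [0, 0, 0]}, {"grip": 2.5, "travel": [0, 0, -2.5], "rot": [0, 0, 0]}, {"grip": 2.5, "travel": [0, 0, -2.5], "rot": [0, 0, 0]}, {"grip": 2.5, "travel": [0, 0, -1.5], "rot": [0, 0, 0]}, {"grip": 2.5, "travel": [-0.45, -1.9, 0], "rot": [0, 0, 0]}, {"grip": 2.5, "travel": [-0.91, -3.85, 0], "rot": [0, 0, 0]}, {"grip": 2.5, "travel": [-0.91, -3.85, 0], "rot": [0, 0, 0]}, {"grip": 2.5, "travel": [-0.91, -3.85, 0], "rot": [0, 0, 0]}, {"grip": 2.5, "travel": [-0.91, -3.85, 0], "rot": [0, 0, 0]}, {"grip": 2.5, "travel": [-0.91, -3.85, 0], "rot": [0, 0, 0]}, {"grip": 2.5, "travel": [-0.91, -3.85, 0], "rot": [0, 0, 0]}, {"grip": 2.5, "travel": [-0.91, -3.85, 0], "rot": [0, 0, 0]}, {"grip": 2.5, "travel": [-0.91, -3.85, 0], "rot": [0, 0, 0]}, {"grip": 2.5, "travel": [-0.45, -1.9, 0], "rot": [0, 0, 0]}, {"grip": 2.5, "travel": [0, 0, 0], "rot": [0, 0, 3]}, {"grip": 2.5, "travel": [0, 0, 0], "rot": [0, 0, 4]}, {"grip": 2.5, "travel": [0, 0, 0], "rot": [0, 0, 3]}, {"grip": 2.5, "travel": [0, 0, 0], "rot": [0, 0, 0]}, {"grip": 2.5, "travel": [0, 0, 0], "rot": [0, 0, 0]}, {"grip": 2.5, "travel": [0, 0, 0], "rot": [0, 0, 0]}]}}

```text
clock: 6.55
tcp_pos: [0.4387, 0.1696, 0.0843]
ee_rot: [0.0, 0.983, -0.185, -0.0]
force: [0.0, 0.4, -4.3]
width: 0.356
gripper_force: 100.0
```

```bash
python3 st.py
cat > look.py <<'E'
import sys; from fit import *
c=optics.calibration('wrist'); im,d=optics.read_camera('wrist'); cv2.imwrite(sys.argv[1],im); np.savez('w.npz',im=im,d=d)
s=status.observe(); print(s['tcp_pos'].round(4))
P=world('wrist',d,np.ones(d.shape,bool),c); z0=s['tcp_pos'][2]+.0105
# tube top face: inner part ahead of fingers
w=s['ee_rot']; from scipy.spatial.transform import Rotation as R
M=R.from_quat([w[1],w[2],w[3],w[0]]).as_matrix(); L=(P-s['tcp_pos'])@M
k=(L[:,0]>.02)&(L[:,0]<.09)&(abs(L[:,1])<.03)&(abs(L[:,2]+.0265)<.012)
q=P[k];r=np.linalg.lstsq(np.c_[L[k][:,0],np.ones(k.sum())],q[:,2],rcond=None)[0]
l=cv2.minAreaRect(L[k][:,:2].astype(np.float32)); print('tube top: n',k.sum(),'slope',r,'tool-frame rect',l, 'end',L[k][:,0].max())
# bar near tip
tip=np.array([.5327,.1330]); h=np.radians(158.6); dv=np.array([np.cos(h),np.sin(h)])
t=(P[:,:2]-tip)@dv; n=(P[:,:2]-tip)@np.array([-dv[1],dv[0]])
k=(t>-.055)&(t<.012)&(abs(n)<.014)&(P[:,2]>.045)&(P[:,2]<.075)
if k.sum()>30:
    B=P[k]; k2=t[k]<-.012
    print('bar n',k.sum(),'rect',cv2.minAreaRect(B[:,:2].astype(np.float32)),'topz',np.percentile(B[k2][:,2],97) if k2.any() else None,'t max',np.percentile(t[k],99.5))
    b=np.c_[t[k][k2],n[k][k2],B[k2][:,2]]
    for a in np.arange(-.055,-.01,.01):
        j=(b[:,0]>a)&(b[:,0]<a+.01)
        if j.sum()>10: print(round(a,3),j.sum(),'n mid',np.round((np.percentile(b[j,1],2)+np.percentile(b[j,1],98))/2*1e3,1),'n of top',np.round(b[j][b[j,2]>np.percentile(b[j,2],85)][:,1].mean()*1e3,1))
E
python3 look.py pics/w1.png
```

```text
t 6.55 tcp [0.4387 0.1696 0.0843] xhead -21.34 zax [-0. -0. -1.] F [ 0.   0.4 -4.3] T [-0.08 -0.11 -0.04] w 0.356 100.0 j [ 0.21  0.43  1.86 -0.    0.85  2.15]
[0.4388 0.1696 0.0843]
tube top: n 19475 slope [7.43396349e-05 1.11155201e-01] tool-frame rect ((0.05211680009961128, -0.000612456351518631), (0.03234966844320297, 0.06425786763429642), 89.9410171508789) end 0.08425779274604954
bar n 2698 rect ((0.5437057018280029, 0.1287708431482315), (0.018137628212571144, 0.023559054359793663), 69.03801727294922) topz 0.06520687760918563 t max -0.0004922743008854552
-0.025 1019 n mid -0.1 n of top -0.3
-0.015 378 n mid -0.3 n of top -0.2
```

View pics/w1.png

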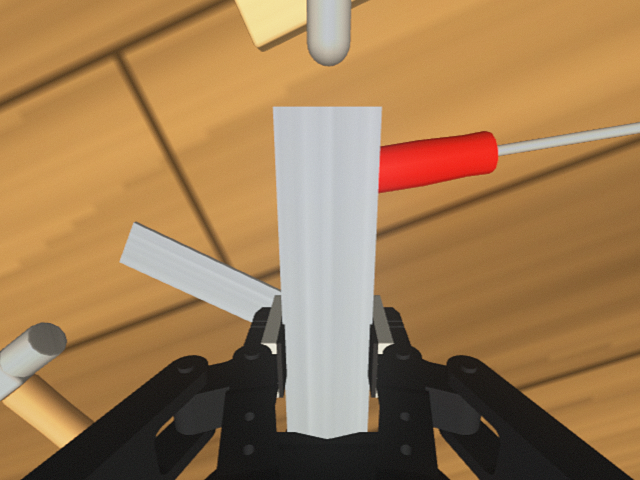

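The wrist picture shows the tube's mouth at (328,106), square in line with the bar tip at (328,65), and level. I'll lower it and slide it on in two stages.

>>> {"fn": "step_arm", "kwargs": {"steps": [{"grip": 2.5, "travel": [0, 0, 1.5], "rot": [0, 0, 0]}, {"grip": 2.5, "travel": [0, 0, 1.5], "rot": [0, 0, 0]}, {"grip": 2.5, "travel": [0, 0, 0.97], "rot": [0, 0, 0]}, {"grip": 2.5, "travel": [0, 0, 0], "rot": [0, 0, 0]}, {"grip": 2.5, "travel": [0, 0, 0], "rot": [0, 0, 0]}, {"grip": 2.5, "travel": [0.7, 0, 0], "rot": [0, 0, 0]}, {"grip": 2.5, "travel": [0.7, 0, 0], "rot": [0, 0, 0]}, {"grip": 2.5, "travel": [0.6, 0, 0], "rot": [0, 0, 0]}, {"grip": 2.5, "travel": [0.5, 0, 0], "rot": [0, 0, 0]}, {"grip": 2.5, "travel": [0, 0, 0], "rot": [0, 0, 0]}, {"grip": 2.5, "travel": [0, 0, 0], "rot": [0, 0, 0]}]}}

```text
clock: 7.7
tcp_pos: [0.4621, 0.1605, 0.0445]
ee_rot: [0.0, 0.983, -0.186, -0.0]
force: [0.0, -0.1, -4.1]
width: 0.36
gripper_force: 100.0
```

```bash
python3 st.py; python3 look.py pics/w2.png
```

```text
t 7.7 tcp [0.4621 0.1605 0.0445] xhead -21.42 zax [-0. -0. -1.] F [ 0.  -0.1 -4.1] T [-0.09 -0.11  0.02] w 0.36 100.0 j [0.18 0.52 1.85 0.   0.77 2.12]
[0.4619 0.1605 0.0445]
tube top: n 20478 slope [-0.03105209  0.07280153] tool-frame rect ((0.055009979754686356, -0.000647861510515213), (0.03228273242712021, 0.06998330354690552), 89.96455383300781) end 0.08999718476589755
bar n 12471 rect ((0.5454058647155762, 0.12803298234939575), (0.027989063411951065, 0.051294803619384766), 68.6712417602539) topz 0.06515451708207401 t max 0.011777091433524536
-0.045 695 n mid 0.1 n of top 0.2
-0.035 2158 n mid 0.0 n of top 0.1
-0.025 1977 n mid -0.0 n of top -0.0
-0.015 575 n mid 0.0 n of top 0.0
```

>>> {"fn": "step_arm", "kwargs": {"steps": [{"grip": 2.5, "travel": [0.6, 0, 0], "rot": [0, 0, 0]}, {"grip": 2.5, "travel": [0.8, 0, 0], "rot": [0, 0, 0]}, {"grip": 2.5, "travel": [0.8, 0, 0], "rot": [0, 0, 0]}, {"grip": 2.5, "travel": [0.8, 0, 0], "rot": [0, 0, 0]}, {"grip": 2.5, "travel": [0.8, 0, 0], "rot": [0, 0, 0]}, {"grip": 2.5, "travel": [0.8, 0, 0], "rot": [0, 0, 0]}, {"grip": 2.5, "travel": [0.5, 0, 0], "rot": [0, 0, 0]}, {"grip": 2.5, "travel": [0.2, 0, 0], "rot": [0, 0, 0]}, {"grip": 2.5, "travel": [0, 0, 0], "rot": [0, 0, 0]}, {"grip": 2.5, "travel": [0, 0, 0], "rot": [0, 0, 0]}, {"grip": 2.5, "travel": [0, 0, 0], "rot": [0, 0, 0]}]}}

```text
clock: 8.85
tcp_pos: [0.5111, 0.1414, 0.0446]
ee_rot: [0.0, 0.983, -0.186, -0.0]
force: [0.1, -0.6, -3.5]
width: 0.351
gripper_force: 100.0
```

```bash
python3 st.py; python3 look.py pics/w3.png
```

```text
t 8.85 tcp [0.5111 0.1414 0.0446] xhead -21.38 zax [-0. -0. -1.] F [ 0.1 -0.6 -3.5] T [-0.05 -0.16  0.05] w 0.351 100.0 j [ 0.13  0.57  1.73 -0.    0.83  2.07]
[0.5112 0.1413 0.0446]
tube top: n 20447 slope [-0.03252567  0.07292322] tool-frame rect ((0.05499359220266342, -0.0006151162087917328), (0.06997901201248169, 0.03222746029496193), 0.03157418221235275) end 0.08997852547169406
bar n 16732 rect ((0.5527175664901733, 0.12514962255954742), (0.027998585253953934, 0.06699633598327637), 68.6095962524414) topz 0.07264246193269917 t max 0.011498053592845598
-0.055 3127 n mid 0.0 n of top -0.1
-0.045 2864 n mid -0.0 n of top -0.0
-0.035 2626 n mid 0.0 n of top -0.1
-0.025 2436 n mid -0.0 n of top 0.0
-0.015 701 n mid -0.0 n of top -0.1
```

View pics/w3.png

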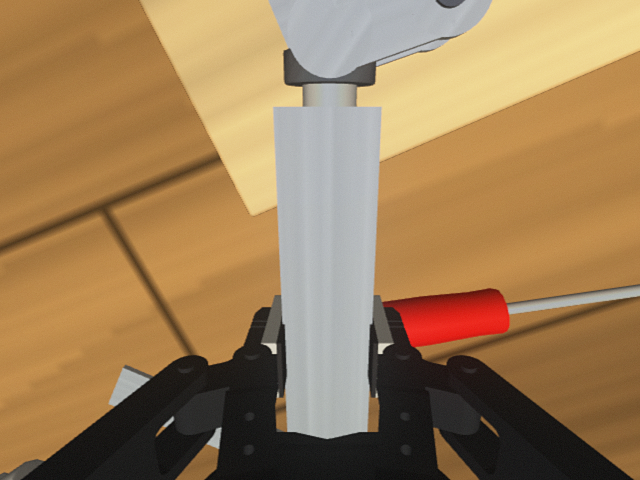

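The tube is well on: its mouth is at row 106 and the collar edge at row 82, which is about 7 mm of gap, so some 61 mm of tube is over the bar. Now I'll start the swing about the pivot.

>>> {"fn": "step_arm", "kwargs": {"steps": [{"grip": 2.5, "travel": [0.2, 0, 0], "rot": [0, 0, 0]}, {"grip": 2.5, "travel": [0, 0, 0], "rot": [0, 0, 0]}, {"grip": 2.5, "travel": [0, 0.24, 0], "rot": [0, 0, -1]}, {"grip": 2.5, "travel": [0.005, 0.357, 0], "rot": [0, 0, -1.5]}, {"grip": 2.5, "travel": [0.005, 0.357, 0], "rot": [0, 0, -1.5]}, {"grip": 2.5, "travel": [0.008, 0.476, 0], "rot": [0, 0, -2]}, {"grip": 2.5, "travel": [0.008, 0.476, 0], "rot": [0, 0, -2]}, {"grip": 2.5, "travel": [0.008, 0.476, 0], "rot": [0, 0, -2]}]}}

```text
clock: 9.7
tcp_pos: [0.5068, 0.1185, 0.0446]
ee_rot: [-0.001, 0.995, -0.098, 0.0]
force: [1.5, 6.1, -6.0]
width: 0.355
gripper_force: 99.9
```

```bash
cat > piv.py <<'E'
exec(open('st.py').read())
p=s['tcp_pos'][:2]-np.array([.640,.091]); print('r',np.hypot(*p).round(4),'ang',np.degrees(np.arctan2(p[1],p[0])).round(2)%360,'tube head',(np.degrees(np.arctan2(M[1,0],M[0,0]))+180).round(2)%360,'tangF(tool)',(M.T@s['force']).round(1),'Ttool',(M.T@s['wrist_torque']).round(2))
E
python3 piv.py
```

```text
t 9.7 tcp [0.5068 0.1185 0.0446] xhead -11.26 zax [ 0.001  0.002 -1.   ] F [ 1.5  6.1 -6. ] T [ 1.03 -0.28  0.19] w 0.355 99.9 j [0.08 0.56 1.76 0.   0.82 1.85]
r 0.136 ang 168.31 tube head 168.74 tangF(tool) [ 0.3 -6.3  6.1] Ttool [ 1.07  0.08 -0.19]
```

>>> {"fn": "step_arm", "kwargs": {"steps": [{"grip": 2.5, "travel": [0.008, 0.476, 0], "rot": [0, 0, -2]}, {"grip": 2.5, "travel": [0.008, 0.476, 0], "rot": [0, 0, -2]}, {"grip": 2.5, "travel": [0.008, 0.476, 0], "rot": [0, 0, -2]}, {"grip": 2.5, "travel": [0.008, 0.476, 0], "rot": [0, 0, -2]}, {"grip": 2.5, "travel": [0.008, 0.476, 0], "rot": [0, 0, -2]}, {"grip": 2.5, "travel": [0.008, 0.476, 0], "rot": [0, 0, -2]}, {"grip": 2.5, "travel": [0.008, 0.476, 0], "rot": [0, 0, -2]}, {"grip": 2.5, "travel": [0.008, 0.476, 0], "rot": [0, 0, -2]}]}}

```text
clock: 10.5
tcp_pos: [0.5041, 0.0807, 0.0446]
ee_rot: [-0.001, 0.999, 0.041, 0.0]
force: [-0.5, 6.9, -4.8]
width: 0.355
gripper_force: 100.1
```

```bash
python3 piv.py
```

```text
t 10.5 tcp [0.5041 0.0807 0.0446] xhead 4.74 zax [-0.     0.002 -1.   ] F [-0.5  6.9 -4.8] T [ 1.1  -0.17  0.21] w 0.355 100.1 j [0.01 0.55 1.79 0.   0.8  1.49]
r 0.1363 ang 184.33 tube head 184.74 tangF(tool) [ 0.1 -6.9  4.8] Ttool [ 1.08  0.26 -0.21]
```

>>> {"fn": "step_arm", "kwargs": {"steps": [{"grip": 2.5, "travel": [0.005, 0.357, 0], "rot": [0, 0, -1.5]}, {"grip": 2.5, "travel": [0.005, 0.357, 0], "rot": [0, 0, -1.5]}, {"grip": 2.5, "travel": [0.005, 0.357, 0], "rot": [0, 0, -1.5]}, {"grip": 2.5, "travel": [0.005, 0.357, 0], "rot": [0, 0, -1.5]}, {"grip": 2.5, "travel": [0.005, 0.357, 0], "rot": [0, 0, -1.5]}, {"grip": 2.5, "travel": [0.005, 0.357, 0], "rot": [0, 0, -1.5]}]}}

```text
clock: 11.1
tcp_pos: [0.5072, 0.0599, 0.0446]
ee_rot: [-0.001, 0.993, 0.119, -0.0]
force: [-0.6, 9.7, -3.4]
width: 0.359
gripper_force: 100.2
```

```bash
python3 piv.py
```

```text
t 11.1 tcp [0.5072 0.0599 0.0446] xhead 13.71 zax [-0.001  0.002 -1.   ] F [-0.6  9.7 -3.4] T [ 1.58 -0.06  0.28] w 0.359 100.2 j [-0.03  0.55  1.79  0.    0.81  1.3 ]
r 0.1364 ang 193.19 tube head 193.71 tangF(tool) [ 1.7 -9.6  3.4] Ttool [ 1.52  0.43 -0.28]
```

>>> {"fn": "step_arm", "kwargs": {"steps": [{"grip": 2.5, "travel": [0.004, 0.286, 0], "rot": [0, 0, -1.2]}, {"grip": 2.5, "travel": [0.004, 0.286, 0], "rot": [0, 0, -1.2]}, {"grip": 2.5, "travel": [0.004, 0.286, 0], "rot": [0, 0, -1.2]}, {"grip": 2.5, "travel": [0.004, 0.286, 0], "rot": [0, 0, -1.2]}, {"grip": 2.5, "travel": [0.004, 0.286, 0], "rot": [0, 0, -1.2]}]}}

```text
clock: 11.6
tcp_pos: [0.5107, 0.0481, 0.0445]
ee_rot: [-0.002, 0.985, 0.171, -0.001]
force: [-1.9, 18.9, -2.5]
width: 0.356
gripper_force: 100.5
```

```bash
python3 piv.py
```

```text
t 11.6 tcp [0.5107 0.0481 0.0445] xhead 19.71 zax [-0.002  0.004 -1.   ] F [-1.9 18.9 -2.5] T [3.08 0.1  0.46] w 0.356 100.5 j [-0.06  0.55  1.78  0.01  0.81  1.16]
r 0.1363 ang 198.37 tube head 199.71 tangF(tool) [  4.6 -18.4   2.6] Ttool [ 2.94  0.94 -0.47]
```

>>> {"fn": "step_arm", "kwargs": {"steps": [{"grip": 2.5, "travel": [0.004, 0.286, 0], "rot": [0, 0, -1.2]}, {"grip": 2.5, "travel": [0.004, 0.286, 0], "rot": [0, 0, -1.2]}, {"grip": 2.5, "travel": [0.004, 0.286, 0], "rot": [0, 0, -1.2]}, {"grip": 2.5, "travel": [0.004, 0.286, 0], "rot": [0, 0, -1.2]}]}}

```text
clock: 12.0
tcp_pos: [0.5144, 0.0384, 0.0444]
ee_rot: [-0.003, 0.977, 0.212, -0.001]
force: [-2.1, 21.4, -1.0]
width: 0.359
gripper_force: 100.8
```

```bash
python3 piv.py
```

```text
t 12.0 tcp [0.5144 0.0384 0.0444] xhead 24.53 zax [-0.003  0.006 -1.   ] F [-2.1 21.4 -1. ] T [3.73 0.37 0.59] w 0.359 100.8 j [-0.08  0.56  1.77  0.01  0.82  1.06]
r 0.1362 ang 202.74 tube head 204.53 tangF(tool) [  7.  -20.4   1.2] Ttool [ 3.55  1.21 -0.6 ]
```

>>> {"fn": "step_arm", "kwargs": {"steps": [{"grip": 2.5, "travel": [0.004, 0.286, 0], "rot": [0, 0, -1.1]}, {"grip": 2.5, "travel": [0.004, 0.286, 0], "rot": [0, 0, -1.1]}, {"grip": 2.5, "travel": [0.004, 0.286, 0], "rot": [0, 0, -1.1]}, {"grip": 2.5, "travel": [0.004, 0.286, 0], "rot": [0, 0, -1.1]}]}}

```text
clock: 12.4
tcp_pos: [0.519, 0.0284, 0.0444]
ee_rot: [-0.003, 0.968, 0.25, -0.002]
force: [-5.0, 21.3, 1.3]
width: 0.357
gripper_force: 100.9
```

```bash
python3 piv.py
```

```text
t 12.4 tcp [0.519  0.0284 0.0444] xhead 28.94 zax [-0.005  0.006 -1.   ] F [-5.  21.3  1.3] T [3.65 0.6  0.59] w 0.357 100.9 j [-0.1   0.56  1.76  0.01  0.82  0.96]
r 0.1363 ang 207.36 tube head 208.94 tangF(tool) [  5.9 -21.1  -1.1] Ttool [ 3.48  1.23 -0.61]
```

>>> {"fn": "step_arm", "kwargs": {"steps": [{"grip": 2.5, "travel": [0.004, 0.286, 0], "rot": [0, 0, -1.2]}, {"grip": 2.5, "travel": [0.004, 0.286, 0], "rot": [0, 0, -1.2]}, {"grip": 2.5, "travel": [0.003, 0.24, 0], "rot": [0, 0, -1]}, {"grip": 2.5, "travel": [0.003, 0.24, 0], "rot": [0, 0, -1]}]}}

```text
clock: 12.8
tcp_pos: [0.5243, 0.0188, 0.0444]
ee_rot: [-0.003, 0.958, 0.287, -0.002]
force: [-4.6, 17.2, 1.0]
width: 0.353
gripper_force: 101.0
```

```bash
python3 piv.py
```

```text
t 12.8 tcp [0.5243 0.0188 0.0444] xhead 33.34 zax [-0.005  0.005 -1.   ] F [-4.6 17.2  1. ] T [2.98 0.75 0.49] w 0.353 101.0 j [-0.11  0.57  1.75  0.01  0.83  0.87]
r 0.1364 ang 211.96 tube head 213.34 tangF(tool) [  5.6 -16.9  -0.9] Ttool [ 2.9   1.01 -0.5 ]
```

>>> {"fn": "step_arm", "kwargs": {"steps": [{"grip": 2.5, "travel": [0.002, 0.19, 0], "rot": [0, 0, -0.8]}, {"grip": 2.5, "travel": [0.002, 0.19, 0], "rot": [0, 0, -0.8]}, {"grip": 2.5, "travel": [0.002, 0.19, 0], "rot": [0, 0, -0.8]}, {"grip": 2.5, "travel": [0.002, 0.19, 0], "rot": [0, 0, -0.8]}]}}

```text
clock: 13.2
tcp_pos: [0.5289, 0.0117, 0.0444]
ee_rot: [-0.003, 0.95, 0.313, -0.002]
force: [-5.5, 12.6, 0.5]
width: 0.357
gripper_force: 100.9
```

```bash
python3 piv.py
```

```text
t 13.2 tcp [0.5289 0.0117 0.0444] xhead 36.52 zax [-0.005  0.004 -1.   ] F [-5.5 12.6  0.5] T [2.2  0.64 0.3 ] w 0.357 100.9 j [-0.12  0.58  1.73  0.    0.84  0.81]
r 0.1365 ang 215.52 tube head 216.52 tangF(tool) [  3.1 -13.5  -0.4] Ttool [ 2.15  0.8  -0.31]
```

>>> {"fn": "step_arm", "kwargs": {"steps": [{"grip": 2.5, "travel": [0.002, 0.166, 0], "rot": [0, 0, -0.7]}, {"grip": 2.5, "travel": [0.002, 0.166, 0], "rot": [0, 0, -0.7]}, {"grip": 2.5, "travel": [0.002, 0.166, 0], "rot": [0, 0, -0.7]}, {"grip": 2.5, "travel": [0.001, 0.12, 0], "rot": [0, 0, -0.5]}]}}

```text
clock: 13.6
tcp_pos: [0.5333, 0.0057, 0.0444]
ee_rot: [-0.002, 0.942, 0.335, -0.001]
force: [-3.3, 6.9, -0.3]
width: 0.361
gripper_force: 100.7
```

```bash
python3 piv.py
```

```text
t 13.6 tcp [0.5333 0.0057 0.0444] xhead 39.1 zax [-0.003  0.002 -1.   ] F [-3.3  6.9 -0.3] T [1.31 0.44 0.25] w 0.361 100.7 j [-0.13  0.58  1.72  0.    0.84  0.75]
r 0.1366 ang 218.63 tube head 219.1 tangF(tool) [ 1.8 -7.4  0.3] Ttool [ 1.29  0.49 -0.26]
```

>>> {"fn": "step_arm", "kwargs": {"steps": [{"grip": 2.5, "travel": [0.001, 0.12, 0], "rot": [0, 0, -0.5]}, {"grip": 2.5, "travel": [0.001, 0.12, 0], "rot": [0, 0, -0.5]}, {"grip": 2.5, "travel": [0.001, 0.12, 0], "rot": [0, 0, -0.5]}, {"grip": 2.5, "travel": [0.001, 0.12, 0], "rot": [0, 0, -0.5]}]}}

```text
clock: 14.0
tcp_pos: [0.537, 0.0011, 0.0445]
ee_rot: [-0.001, 0.936, 0.351, -0.001]
force: [-5.0, 2.7, -2.5]
width: 0.354
gripper_force: 100.6
```

```bash
python3 piv.py
```

```text
t 14.0 tcp [0.537  0.0011 0.0445] xhead 41.08 zax [-0.002  0.001 -1.   ] F [-5.   2.7 -2.5] T [0.51 0.32 0.1 ] w 0.354 100.6 j [-0.14  0.58  1.71  0.    0.85  0.71]
r 0.1367 ang 221.11 tube head 221.08 tangF(tool) [-2.  -5.3  2.5] Ttool [ 0.59  0.1  -0.11]
```

>>> {"fn": "step_arm", "kwargs": {"steps": [{"grip": 2.5, "travel": [0.001, 0.1, 0], "rot": [0, 0, -0.4]}, {"grip": 2.5, "travel": [0.001, 0.1, 0], "rot": [0, 0, -0.4]}, {"grip": 2.5, "travel": [0.001, 0.1, 0], "rot": [0, 0, -0.4]}]}}

```text
clock: 14.3
tcp_pos: [0.5404, -0.0022, 0.0446]
ee_rot: [0.0, 0.933, 0.36, 0.0]
force: [-1.5, 0.2, -3.5]
width: 0.355
gripper_force: 100.4
```

```bash
python3 piv.py
```

```text
t 14.3 tcp [ 0.5404 -0.0022  0.0446] xhead 42.22 zax [ 0.001 -0.    -1.   ] F [-1.5  0.2 -3.5] T [0.32 0.2  0.09] w 0.355 100.4 j [-0.15  0.59  1.71 -0.    0.85  0.69]
r 0.1364 ang 223.08 tube head 222.22 tangF(tool) [-1.  -1.2  3.5] Ttool [ 0.37  0.07 -0.09]
```

>>> {"fn": "step_arm", "kwargs": {"steps": [{"grip": 2.5, "travel": [0.0, 0.08, 0], "rot": [0, 0, -0.6]}, {"grip": 2.5, "travel": [0.0, 0.08, 0], "rot": [0, 0, -0.6]}]}}

```text
clock: 14.5
tcp_pos: [0.541, -0.0026, 0.0445]
ee_rot: [-0.0, 0.929, 0.37, -0.0]
force: [-2.4, 4.6, -3.1]
width: 0.359
gripper_force: 100.4
```

```bash
python3 piv.py
```

```text
t 14.5 tcp [ 0.541  -0.0026  0.0445] xhead 43.44 zax [-0.     0.001 -1.   ] F [-2.4  4.6 -3.1] T [0.96 0.26 0.13] w 0.359 100.4 j [-0.15  0.59  1.7   0.    0.85  0.67]
r 0.1362 ang 223.41 tube head 223.44 tangF(tool) [ 1.4 -5.   3.1] Ttool [ 0.88  0.47 -0.13]
```

>>> {"fn": "step_arm", "kwargs": {"steps": [{"grip": 2.5, "travel": [0.0, 0.06, 0], "rot": [0, 0, -0.25]}, {"grip": 2.5, "travel": [0.0, 0, 0], "rot": [0, 0, 0]}]}}

```text
clock: 14.7
tcp_pos: [0.5412, -0.0027, 0.0445]
ee_rot: [-0.001, 0.928, 0.372, -0.0]
force: [-2.3, 5.3, -3.1]
width: 0.357
gripper_force: 100.5
```

```bash
python3 piv.py;python3 look.py pics/w4.png
```

```text
t 14.7 tcp [ 0.5412 -0.0027  0.0445] xhead 43.69 zax [-0.001  0.001 -1.   ] F [-2.3  5.3 -3.1] T [1.01 0.29 0.13] w 0.357 100.5 j [-0.15  0.59  1.7   0.    0.85  0.66]
r 0.1362 ang 223.47 tube head 223.69 tangF(tool) [ 2.  -5.4  3.1] Ttool [ 0.93  0.49 -0.13]
[ 0.5412 -0.0027  0.0445]
tube top: n 20755 slope [-0.02812214  0.07260995] tool-frame rect ((0.054995376616716385, -0.0002827458083629608), (0.03229013457894325, 0.07004072517156601), 89.85345458984375) end 0.08999800719525229
```

View pics/w4.png

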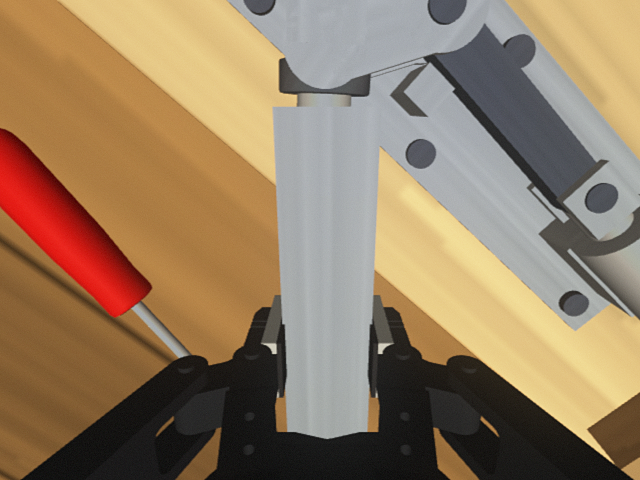

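>>> {"fn": "step_arm", "kwargs": {"steps": [{"grip": 2.5, "travel": [0.0, 0.06, 0], "rot": [0, 0, -0.2]}, {"grip": 2.5, "travel": [0.0, 0.05, 0], "rot": [0, 0, 0]}, {"grip": 2.5, "travel": [0.0, 0, 0], "rot": [0, 0, 0]}]}}

```text
clock: 15.05
tcp_pos: [0.5413, -0.0028, 0.0444]
ee_rot: [-0.001, 0.928, 0.374, -0.001]
force: [-4.1, 8.3, -1.3]
width: 0.356
gripper_force: 100.7
```

```bash
python3 piv.py
```

```text
t 15.05 tcp [ 0.5413 -0.0028  0.0444] xhead 43.89 zax [-0.002  0.002 -1.   ] F [-4.1  8.3 -1.3] T [1.46 0.52 0.17] w 0.356 100.7 j [-0.15  0.59  1.7   0.    0.85  0.66]
r 0.1361 ang 223.56 tube head 223.89 tangF(tool) [ 2.8 -8.8  1.3] Ttool [ 1.41  0.64 -0.18]
```

The lever is on its hard stop: force rises while the tube no longer moves. I'll ease off and centre the tube on the bar.

>>> {"fn": "step_arm", "kwargs": {"steps": [{"grip": 2.5, "travel": [0.0, -0.15, 0], "rot": [0, 0, 0.4]}, {"grip": 2.5, "travel": [0.0, -0.2, 0], "rot": [0, 0, 0.9]}, {"grip": 2.5, "travel": [0.0, -0.16, 0], "rot": [0, 0, 0.8]}, {"grip": 2.5, "travel": [0.0, 0, 0], "rot": [0, 0, 0]}, {"grip": 2.5, "travel": [0.0, 0, 0], "rot": [0, 0, 0]}]}}

```text
clock: 15.55
tcp_pos: [0.5392, -0.0008, 0.0448]
ee_rot: [0.0, 0.934, 0.356, 0.0]
force: [-0.2, -0.3, -3.4]
width: 0.356
gripper_force: 100.4
```

```bash
python3 piv.py
```

```text
t 15.55 tcp [ 0.5392 -0.0008  0.0448] xhead 41.75 zax [ 0.001 -0.    -1.   ] F [-0.2 -0.3 -3.4] T [ 0.05 -0.1   0.04] w 0.356 100.4 j [-0.14  0.59  1.71 -0.    0.85  0.7 ]
r 0.1363 ang 222.31 tube head 221.75 tangF(tool) [-0.3  0.1  3.4] Ttool [-0.03  0.11 -0.04]
```

Free of contact. Now I'll draw it off.

>>> {"fn": "step_arm", "kwargs": {"steps": [{"grip": 2.5, "travel": [-0.5, 0, 0], "rot": [0, 0, 0]}, {"grip": 2.5, "travel": [-0.8, 0, 0], "rot": [0, 0, 0]}, {"grip": 2.5, "travel": [-0.8, 0, 0], "rot": [0, 0, 0]}, {"grip": 2.5, "travel": [-0.8, 0, 0], "rot": [0, 0, 0]}]}}

```text
clock: 15.95
tcp_pos: [0.5165, -0.0204, 0.0446]
ee_rot: [-0.0, 0.934, 0.356, -0.0]
force: [0.1, 0.3, -4.4]
width: 0.357
gripper_force: 100.4
```

```bash
python3 piv.py
```

```text
t 15.95 tcp [ 0.5165 -0.0204  0.0446] xhead 41.74 zax [-0. -0. -1.] F [ 0.1  0.3 -4.4] T [ 0.04 -0.13  0.03] w 0.357 100.4 j [-0.19  0.56  1.77 -0.    0.81  0.65]
r 0.1664 ang 222.05 tube head 221.74 tangF(tool) [ 0.3 -0.2  4.4] Ttool [-0.06  0.12 -0.03]
```

>>> {"fn": "step_arm", "kwargs": {"steps": [{"grip": 2.5, "travel": [-0.9, 0, 0], "rot": [0, 0, 0]}, {"grip": 2.5, "travel": [-1, 0, 0], "rot": [0, 0, 0]}, {"grip": 2.5, "travel": [-1, 0, 0], "rot": [0, 0, 0]}, {"grip": 2.5, "travel": [-1, 0, 0], "rot": [0, 0, 0]}, {"grip": 2.5, "travel": [-1, 0, 0], "rot": [0, 0, 0]}, {"grip": 2.5, "travel": [-1.5, 0, 0], "rot": [0, 0, 0]}, {"grip": 2.5, "travel": [0, 0, -2], "rot": [0, 0, 0]}, {"grip": 2.5, "travel": [0, 0, -2], "rot": [0, 0, 0]}, {"grip": 2.5, "travel": [0, 0, 0], "rot": [0, 0, 0]}, {"grip": 2.5, "travel": [0, 0, 0], "rot": [0, 0, 0]}]}}

```text
clock: 16.95
tcp_pos: [0.4691, -0.0627, 0.0844]
ee_rot: [0.0, 0.934, 0.356, 0.0]
force: [-0.8, -0.4, -3.7]
width: 0.355
gripper_force: 100.8
```

```bash
python3 piv.py; python3 look.py pics/w5.png
```

```text
t 16.95 tcp [ 0.4691 -0.0627  0.0844] xhead 41.74 zax [ 0.001 -0.    -1.   ] F [-0.8 -0.4 -3.7] T [ 0.09 -0.09 -0.04] w 0.355 100.8 j [-0.3   0.43  1.86 -0.    0.85  0.55]
r 0.2299 ang 221.98 tube head 221.74 tangF(tool) [-0.9 -0.2  3.7] Ttool [0.01 0.12 0.04]
[ 0.4687 -0.0625  0.0839]
tube top: n 19634 slope [0.0011996  0.11129096] tool-frame rect ((0.05240818113088608, 0.00019014626741409302), (0.03215877339243889, 0.06480302661657333), 89.9245834350586) end 0.0848145316061006
```

View pics/w5.png

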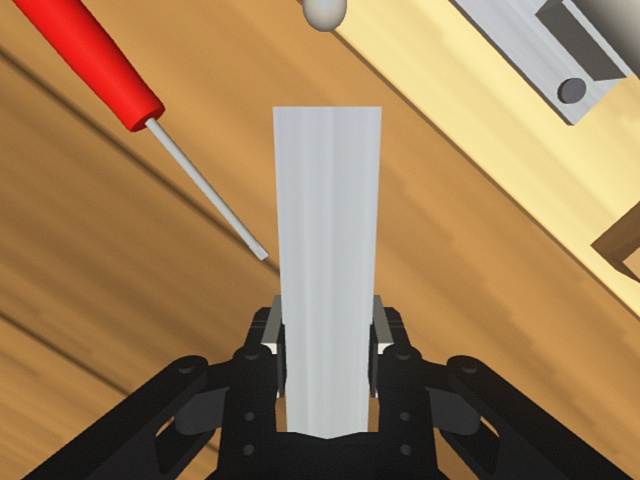

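The tube is clear of the bar: the mouth is at row 106 and the bar tip at (325,20). I'll take it back to its original spot.

>>> {"fn": "step_arm", "kwargs": {"steps": [{"grip": 2.5, "travel": [-1.4, 1.2, 0], "rot": [0, 0, 0]}, {"grip": 2.5, "travel": [-2.4, 2.0, 0], "rot": [0, 0, 0]}, {"grip": 2.5, "travel": [-2.4, 2.0, 0], "rot": [0, 0, 0]}, {"grip": 2.5, "travel": [-2.4, 2.0, 0], "rot": [0, 0, 0]}, {"grip": 2.5, "travel": [-1, 0.8, 0], "rot": [0, 0, 0]}, {"grip": 2.5, "travel": [0, 0, 0], "rot": [0, 0, 5]}, {"grip": 2.5, "travel": [0, 0, 0], "rot": [0, 0, 7.5]}, {"grip": 2.5, "travel": [0, 0, 0], "rot": [0, 0, 7.5]}, {"grip": 2.5, "travel": [0, 0, 0], "rot": [0, 0, 7.5]}, {"grip": 2.5, "travel": [0, 0, 0], "rot": [0, 0, 7.5]}, {"grip": 2.5, "travel": [0, 0, 0], "rot": [0, 0, 7.5]}, {"grip": 2.5, "travel": [0, 0, 0], "rot": [0, 0, 7]}, {"grip": 2.5, "travel": [0, 0, 0], "rot": [0, 0, 3.6]}, {"grip": 2.5, "travel": [0, 0, 2], "rot": [0, 0, 0]}, {"grip": 2.5, "travel": [0, 0, 2.5], "rot": [0, 0, 0]}, {"grip": 2.5, "travel": [0, 0, 2], "rot": [0, 0, 0]}, {"grip": 2.5, "travel": [0, 0, 0.8], "rot": [0, 0, 0]}, {"grip": 2.5, "travel": [0, 0, 0.4], "rot": [0, 0, 0]}, {"grip": 2.5, "travel": [0, 0, 0], "rot": [0, 0, 0]}, {"grip": 2.5, "travel": [0, 0, 0], "rot": [0, 0, 0]}]}}

```text
clock: 19.0
tcp_pos: [0.4516, -0.1862, 0.0082]
ee_rot: [0.0, 0.995, -0.099, 0.001]
force: [-1.0, -0.2, -3.0]
width: 0.356
gripper_force: 100.5
```

```bash
python3 st.py
```

```text
t 19.0 tcp [ 0.4516 -0.1862  0.0082] xhead -11.35 zax [ 0.001 -0.001 -1.   ] F [-1.  -0.2 -3. ] T [-0.05 -0.16  0.04] w 0.356 100.5 j [-0.55  0.58  1.88  0.    0.68  1.22]
```

>>> {"fn": "step_arm", "kwargs": {"steps": [{"grip": 2.5, "travel": [0, 0, 0.25], "rot": [0, 0, 0]}, {"grip": 2.5, "travel": [0, 0, 0], "rot": [0, 0, 0]}, {"grip": 5, "travel": [0, 0, 0], "rot": [0, 0, 0]}, {"grip": 8.5, "travel": [0, 0, 0], "rot": [0, 0, 0]}, {"grip": 8.5, "travel": [0, 0, 0], "rot": [0, 0, 0]}, {"grip": 8.5, "travel": [0, 0, 0], "rot": [0, 0, 0]}, {"grip": 8.5, "travel": [0, 0, 0], "rot": [0, 0, 0]}, {"grip": 8.5, "travel": [0, 0, 0], "rot": [0, 0, 0]}, {"grip": 8.5, "travel": [0, 0, -2], "rot": [0, 0, 0]}, {"grip": 8.5, "travel": [0, 0, -4], "rot": [0, 0, 0]}, {"grip": 8.5, "travel": [0, 0, -4], "rot": [0, 0, 0]}, {"grip": 8.5, "travel": [0, 0, -4], "rot": [0, 0, 0]}, {"grip": 8.5, "travel": [0, 0, -4], "rot": [0, 0, 0]}, {"grip": 8.5, "travel": [0, 0, 0], "rot": [0, 0, 0]}, {"grip": 8.5, "travel": [0, 0, 0], "rot": [0, 0, 0]}]}}

```text
clock: 20.5
tcp_pos: [0.4512, -0.1861, 0.1857]
ee_rot: [0.0, 0.995, -0.099, 0.001]
force: [0.8, -1.2, 0.0]
width: 0.996
gripper_force: 0.0
```

```bash
python3 st.py
python3 - <<'E'
from fit import *
c='side'; im,d=optics.read_camera(c); P=world(c,d,np.ones(d.shape,bool))
k=(P[:,2]>.026)&(P[:,2]<.04)&(P[:,0]>.28)&(P[:,0]<.56)&(P[:,1]>-.25)&(P[:,1]<-.1); print('tube',cv2.minAreaRect(P[k][:,:2].astype(np.float32)),P[k][:,2].mean(),P[k][:,2].std())
k=(P[:,2]>.045)&(P[:,2]<.07)&(P[:,0]>.53)&(P[:,0]<.60)&(P[:,1]>-.02)&(P[:,1]<.075)
B=P[k][:,:2]; print('bar',k.sum(),cv2.minAreaRect(B.astype(np.float32)))
cv2.imwrite('pics/s2.png',cv2.resize(im[130:290,200:440],(800,533),interpolation=cv2.INTER_CUBIC))
E
```

```text
t 20.5 tcp [ 0.4512 -0.1861  0.1857] xhead -11.35 zax [ 0.002 -0.001 -1.   ] F [ 0.8 -1.2  0. ] T [ 0.02  0.03 -0.03] w 0.996 0.0 j [-0.55  0.32  1.7   0.    1.13  1.22]
tube ((0.4145049452781677, -0.17791348695755005), (0.043365396559238434, 0.24045903980731964), 78.48759460449219) 0.03128058675481332 0.0020959162810378364
bar 166 ((0.5789498090744019, 0.04374151676893234), (0.07223455607891083, 0.020877713337540627), 45.82699203491211)
```

View pics/s2.png

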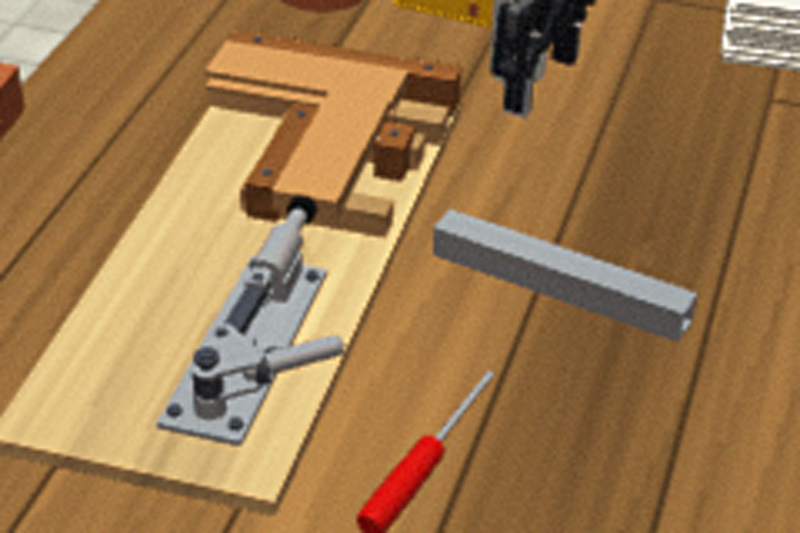

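The closing look shows the lever swung over with its bar tip at (340,347). The rail is shut against the stile near (390,75), with no gap to be seen. The tube lies flat from (440,230) to (690,320), and the screwdriver is untouched. I'm handing the job in.

```bash
python3 -c "
from rig import job; print(job.sign_off())"
```

```text
the job is handed in; nothing more can be done
None
```

I swung the lever with the tube until it came up hard against its stop, saw the joint shut in the last picture, laid the tube flat back in its old place, and handed the job in at about 20 s; no verdict came back.

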